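# Funnel in the jar, then twist the weighing pan off its scale and hold it ready

### The job

Set the filling funnel upright into the neck of the open storage jar and let go of it. Then take the weighing pan by its handle, free it from the scale's twist-lock with a quarter turn anticlockwise (seen from above), and lift it off, keeping it level and the nutmeg in the middle of it all the time. Finish still holding the pan, level and steady, with its pouring lip a little above the funnel and over the middle of its mouth, touching neither funnel nor jar, so that the cook can check the nutmeg before it is tipped in; do not push the jar about or disturb the other things on the table.

Things in the scene. Friction and masses are not known exactly. Their poses are not given: they have to be found in the camera images.
- scale: low white kitchen scale, 190 x 152 mm, 30 mm high, fixed. Origin: on the table, on the upright axis of the round twist-lock socket on its top; x points to its rear (display at -x), y to its left, z up.
- scale_socket (a point): centre of the socket's floor, 34 mm above the table, inside an aluminium collar 82 mm across whose top is 47 mm above the table. Two inward hooks (100 degrees long, left and right) hold the pan's lugs down: it lifts out only when turned 75 to 105 degrees anticlockwise from locked. Clockwise it stops after 10 degrees. Play 3 mm sideways, 3 mm up.
- pan: round dished steel weighing pan, 120 mm across, loose, 0.15 to 0.25 kg, locked in the socket at the start, x within 3 degrees of the scale's x. Origin: centre of its foot's underside, z up; handle along -x, pouring lip along +x. Foot 50 mm across, lugs on +-y to 32 mm from the axis. Rim 35 mm above the origin. Dish slope 5 degrees near the middle: tilted more, the nutmeg rolls.
- pan_grip (a point): where to grasp the pan: the middle of its straight black handle, 96 mm from the pan's centre along -x and 34 mm above the pan's origin. The handle is 12 mm thick (along the pan's y), 16 mm high, 52 mm long along x, level.
- pan_lip (a point): end of the pan's pouring lip, 78 mm from the pan's centre along +x and 29 mm above its origin
- pan_middle (a point): point 31 mm above the pan's origin on its axis, where the centre of the nutmeg lies when it rests in the middle
- nutmeg_center (a point): centre of the loose brown whole nutmeg, a ball of 24 mm, about 12 g, resting in the middle of the pan
- jar: clear glass storage jar, loose, 86 mm across and 115 mm high, 0.44 to 0.8 kg, open at the top, with a few nutmegs at its bottom. Origin: centre of its underside, z up. The neck is 64 mm across outside and 54 mm inside.
- funnel: steel funnel, loose, 70 mm high, about 90 g, standing on its spout. Origin: centre of the spout's lower end, z up, handle along -x. Spout 38 mm across at its tip, 46 mm at 35 mm height, then a cone to 96 mm at the rim; walls 3 mm. Seated in the jar, the cone rests on the neck's edge: spout tip 74 mm above the jar's underside, rim about 144 mm above the table.
- funnel_grip (a point): where to grasp the funnel: the middle of its straight black side handle, 80 mm from the funnel's axis along the funnel's -x and 64 mm above its origin. The handle is 12 mm thick (along the funnel's y), 16 mm high, 46 mm long along x, level.
- funnel_mouth (a point): centre of the funnel's upper rim, 70 mm above its origin on its axis
- cinnamon: bystander: jar with a broad pale cap, 56 mm across, 111 mm high; origin under its centre
- nutmeg_tin: bystander: oblong tin with a cream lid, 36 x 56 mm, 67 mm high; origin under its centre
- sage: bystander: slim jar with a red cap, 43 mm across, 104 mm high; origin under its centre
Mind the look-alikes: they are no part of the job. Leave any red look-alike of the funnel alone.

How it is judged:
On the way, in this order (a step that is already met when the one before it is completed fails the run):
1. the funnel sits upright in the jar's neck and is let go, while the pan is still locked on the scale (horizontal distance between funnel and jar below 0.006 m and z of funnel in the frame of jar below 0.085 m and angle between each of funnel, jar's own z axis and vertical below 0.1 rad and contact force between the fingers and funnel below 0.05 N and angle between the x axis of pan and the x axis of scale, either way round below 0.3 rad), for 0.3 s.
2. the pan is turned a quarter turn (within 15 degrees) while still down in the socket, the nutmeg in its middle (angle between the x axis of pan and the x axis of scale, either way round above 1.309 rad and z of pan in the frame of scale below 0.042 m and horizontal distance between pan and scale below 0.008 m and angle between pan's own z axis and vertical below 0.1 rad and distance between nutmeg_center and pan_middle below 0.012 m), for 0.2 s.
At the end, for the whole second after the job is handed in: Gripper alone holds the pan: at rest, level within 5 deg, nutmeg within 12 mm of its middle, lip within 25 mm (from above) of the funnel mouth's middle and 8 to 90 mm above it, touching neither funnel nor jar. Funnel released in the jar's neck, within 6 mm of its axis, upright within 6 deg (horizontal distance between funnel and jar below 0.006 m and z of funnel in the frame of jar below 0.085 m and angle between each of funnel, jar's own z axis and vertical below 0.1 rad and contact force between each of the fingers, pan and funnel below 0.05 N and distance between nutmeg_center and pan_middle below 0.012 m and angle between pan's own z axis and vertical below 0.087 rad and horizontal distance between pan_lip and funnel_mouth below 0.025 m and z of pan_lip in the frame of funnel_mouth between 0.008 and 0.09 m and contact force between the fingers and pan above 2 N and contact force between pan and jar below 0.05 N and linear speed of pan below 0.02 m/s and angular speed of pan below 0.15 rad/s); the arm keeps its last pose, push and grip.
It fails at once if the nutmeg leaves the middle of the pan (more than 25 mm off) (distance between nutmeg_center and pan_middle above 0.025 m).
It fails at once if the pan is tilted by more than 15 degrees (angle between pan's own z axis and vertical above 0.262 rad).
It fails at once if the jar is pushed more than 30 mm away or tipped over (distance of jar from where it was at the start of the episode above 0.03 m or angle between jar's own z axis and vertical above 0.3 rad).
It fails at once if a bystander (pale-capped jar, tin, red-capped jar) is moved by more than 30 mm (distance of any of cinnamon, nutmeg_tin, sage from where it was at the start of the episode above 0.03 m).
It also fails if it takes over 61 s, if anything falls off the work surface, if the arm or the gripper's body presses on something with over 40 N, if the wrist force passes 120 N, or if a joint passes its speed limit or range.

### The arm

A 6-joint arm with a two-finger parallel gripper is mounted at the origin on a cart in front of the work surface, level with it; the furniture and walls round the work are solid. World frame = base frame: x ahead of the robot, y to its left, z up, the work surface at z = 0. Lengths are in m, angles in rad, forces in N, time in s.
With the tool pointing down it reaches from about 0.375 to 0.75 m from the base axis. Payload 9 kg.
Tool frame: the origin (TCP) lies at the very end of the fingers, on their centre line; the grasp point (between the pads) lies 19 mm behind it; z points along the fingers, y is the line along which they close (so a half turn about z gives the same grasp; the last joint's range is limited). The gripper opens to 85 mm and grips with 20 to 120 N. Pads are 22 mm wide; open, the fingers measure 114 mm over their backs; the gripper's body (76 mm by 85 mm) begins 54 mm behind the grasp point. The pads swing forward as they close: fully open they stand 13 mm farther back than shut.
Start: joints at [1.014, 0.104, 0.097, 1.564, 0, 1.353], TCP at [0.199, 0.566, 0.231] pointing down, gripper open.
Joint ranges: [-2.99, 2.99], [-0.84, 1.86], [-1.1, 1.16], [-1.84, 2.11], [-1.51, 1.56], [-3.14, 3.14]. Speed limits (rad/s): [2.22, 2.22, 2.57, 3.14, 3.14, 3.14].

### API

Orientations are given as a rotation vector (axis times angle).
In Python, from bench import env, viewer gives the robot as it stands. The module is installed in compiled form; this text tells all that it offers.
- The arm moves only by the tool step_arm, never from a script. Its argument "rows" is a list of rows, each a list of 4 numbers: the shift along the tool's x, y, z normalised to -1 to 1, where 1 is 0.4 m, then the turn about the tool's z normalised to -1 to 1, where 1 is 45 degrees. A call has 1 to 20 rows; each row is the pose to reach, as a shift and turn from the pose commanded when the call began, along the tool's axes at that moment; what a row does not reach only later rows make up. A row lasts 1/8 s, in which the tool goes at most 62.5 mm and 10.7 degrees, less where a joint would pass 70% of its speed; a pose out of reach is approached as far as the arm can. A call with a number of a shift or a turn outside -1 to 1 is refused whole. A call with a gripper value outside its range is refused whole. "hand" is the opening, from -1 (shut) to 1 (fully open), set as the call begins (left out, the last holds). The fingers move at their own pace and stop on an object; "force" is the grip in N (left out, the last holds). Time passes only in rows, so rows that repeat a pose let the fingers close. It gives the time, the measured TCP pose, the force, the opening and the grip force at its end, in the units of the state.
- env.get_state(): the state, without advancing time (a new reading comes with each control period).
- viewer.grab_frame(name): name is "scene" or "top"; returns a dict with "pixels" (480x640x3 uint8, blue, green, red), "depth" (480x640 float32, m along the optical axis (not along the pixel's ray), 0 where there is no reading), "fx", "fy", "cx", "cy" (pixels), "cam_to_world" (4x4, takes a point from camera to world coordinates). Camera axes: x right, y up, looking along -z (the intrinsics and any distortion apply to the point x, -y, -z); pixel columns grow to the right and rows downward; lengths in m; the calibration is good to about 2 mm. A picture is of the moment at which its call begins.
- env.hand_in(): hands the job in; it is judged then, once.
The state is a dict: "time": time; "joints": joint angles; "dq": joint speeds; "effort": joint torques, N m; "position": TCP position; "orientation": TCP orientation; "ft_force": force on the tool from outside, world axes, zero at the start; "ft_torque": the same for the moment, N m; "gripper_width": opening from 0.0 (shut) to 1.0 (fully open); "gripper_force": force on a finger pad.
Only numpy, scipy, OpenCV 4.12 (cv2) and the standard library are available. Lean on these libraries where they do the work, as an engineer would, in place of code of your own. Each camera call takes 0.05 s, during which the arm holds its last target. There are 200 camera calls.

## Working session

There is one attempt and no reset: what is moved stays moved. The work goes in short steps, Python scripts to look and compute and a tool call to move; the robot and the scene stay as the last step left them, time stands still between calls to the robot, and variables do not carry over. Pictures are saved under pics/ and viewed, at most 10 in all, crops included, and the job is handed in when it is done.

Besides the shell and the picture viewer there is one more tool, called after "Emit:" as name(argument=value, ...), one argument or row to a line, values as JSON. step_arm: Moves the arm, as the interface text tells. Scaled input: -1 to 1 covers 0.4 m each way for a shift and 45 degrees each way for a turn. Its arguments: {"type":"object","properties":{"rows":{"type":"array"},"hand":{"type":"number"},"force":{"type":"number"}},"required":["rows"]}

```bash
mkdir -p pics; cat > h.py <<'E'
import numpy as np, cv2
from bench import env, viewer
def grab(n):
    f=viewer.grab_frame(n); np.savez(''+n+'.npz',**f); return f
def world(f):
    d=f['depth']; v,u=np.mgrid[0:480,0:640]
    p=np.stack([(u-f['cx'])/f['fx']*d,-(v-f['cy'])/f['fy']*d,-d,np.ones_like(d)],-1)
    w=(p@np.array(f['cam_to_world']).T)[...,:3]; w[d==0]=np.nan; return w
E
python3 - <<'E'
from h import *
print(env.get_state())
for n in('scene','top'):
    f=grab(n); cv2.imwrite(f'pics/{n}0.png',f['pixels']); print(f['fx'],f['cx'],f['cy'],f['cam_to_world'],f.keys())
E
```

```text
{'time': 0.0, 'joints': array([ 1.01430825e+00,  1.04690669e-01,  9.64677699e-02,  1.56389628e+00,
       -2.65021766e-05,  1.35308162e+00]), 'dq': array([ 0.00096942, -0.00192736,  0.00082663,  0.0003993 , -0.00046508,
       -0.00020732]), 'effort': array([-9.71660666e-04, -5.56940818e+01,  5.03640497e+01,  1.76543364e-02,
       -4.92983054e-04,  1.87209514e-05]), 'position': array([0.1992253 , 0.56560588, 0.23052655]), 'orientation': array([-5.29522735e-01, -3.09616263e+00,  1.93960616e-03]), 'ft_force': array([0.33064461, 0.58493862, 0.21532447]), 'ft_torque': array([-0.03049481, -0.0207393 ,  0.01936934]), 'gripper_force': 0.0, 'gripper_width': 0.997112207778579}
568.905540894951 322.5568448537666 241.37898955318443 [[ 0.88110181  0.35941648 -0.307375    0.13017165]
 [-0.47284376  0.68167224 -0.55833837 -0.5945693 ]
 [ 0.008853    0.6372933   0.77057049  1.09282091]
 [ 0.          0.          0.          1.        ]] dict_keys(['pixels', 'depth', 'fx', 'fy', 'cx', 'cy', 'cam_to_world'])
444.8737976386051 319.9574942960373 243.12158329214284 [[ 0.0032537   0.99502426 -0.09957979  0.44076121]
 [-0.99997379  0.00388156  0.00611199  0.13958464]
 [ 0.00646811  0.0995573   0.99501081  1.03211113]
 [ 0.          0.          0.          1.        ]] dict_keys(['pixels', 'depth', 'fx', 'fy', 'cx', 'cy', 'cam_to_world'])
```

View pics/top0.png

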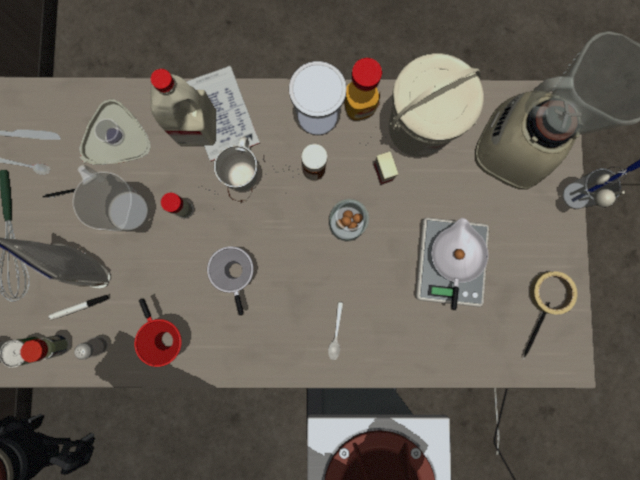

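View pics/scene0.png

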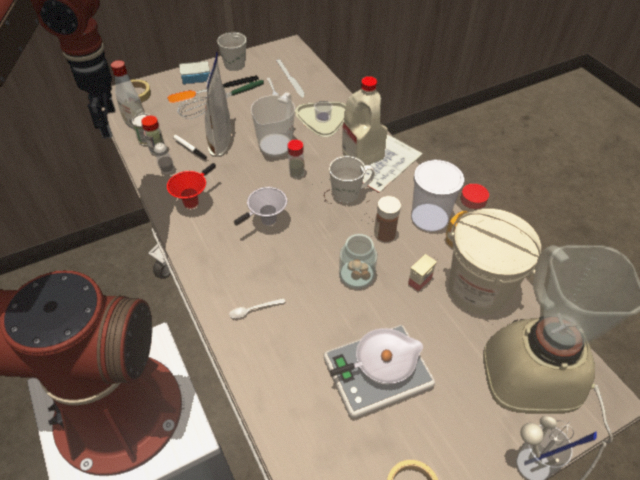

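```bash
cat >> h.py <<'E'
def ray(f,u,v,z):
    T=np.array(f['cam_to_world']); d=T[:3,:3]@np.array([(u-f['cx'])/f['fx'],-(v-f['cy'])/f['fy'],-1.]); c=T[:3,3]
    return c+d*(z-c[2])/d[2]
def circ(P):
    A=np.c_[2*P[:,:2],np.ones(len(P))]
    for _ in range(6):
        s=np.linalg.lstsq(A,(P[:,:2]**2).sum(1),rcond=None)[0]; r=np.sqrt(s[2]+s[0]**2+s[1]**2)
        e=abs(np.hypot(*(P[:,:2]-s[:2]).T)-r); k=e<max(.004,1.5*np.median(e))
        P=P[k];A=A[k]
    return s[:2],r,len(P)
E
python3 - <<'E'
from h import *
f=dict(np.load('top.npz')); g=dict(np.load('scene.npz'))
for n,ff in(('top',f),('scene',g)):
    w=world(ff)
    for name,c,z0,z1,R in(('funnel',ray(f,232,270,.07),.064,.074,.06),('pan',ray(f,459,250,.07),.062,.075,.07),('jar',ray(f,348,218,.115),.105,.12,.05)):
        m=(w[...,2]>z0)&(w[...,2]<z1)&(np.hypot(w[...,0]-c[0],w[...,1]-c[1])<R)
        print(n,name,c.round(3),m.sum(), circ(w[m]) if m.sum()>5 else '')
        # handle: dark pixels
        if name!='jar':
            b=(ff['pixels'].max(-1)<50)&(np.hypot(w[...,0]-c[0],w[...,1]-c[1])<.125)&(w[...,2]>z0-.015)&(w[...,2]<z1+.02)
            q=w[b]; print('  handle',b.sum(),q.mean(0).round(4),q.min(0).round(3),q.max(0).round(3)) if b.sum() else 0
P=f['pixels']
a=cv2.resize(P[185:315,195:275],None,fx=4,fy=4,interpolation=cv2.INTER_CUBIC)
b=cv2.resize(P[185:315,315:375],None,fx=4,fy=4,interpolation=cv2.INTER_CUBIC)
c=cv2.resize(P[205:315,410:495],None,fx=4,fy=4,interpolation=cv2.INTER_CUBIC)
o=np.zeros((520,800,3),np.uint8)
o=np.zeros((520,800,3),np.uint8); a=a[:,:300]; b=b[:,:240]; c=c[:,:]
cv2.imwrite('pics/j.png',np.hstack([cv2.resize(P[190:320,200:270],None,fx=4,fy=4,interpolation=2),cv2.resize(P[190:320,323:373],None,fx=4,fy=4,interpolation=2),cv2.resize(P[190:320,415:493],None,fx=4,fy=4,interpolation=2)]))
E
```

```text
top funnel [0.478 0.323 0.07 ] 555 (array([0.47870736, 0.32810259]), np.float64(0.04574706965365206), 418)
  handle 90 [0.404  0.3071 0.0704] [0.384 0.3   0.062] [0.422 0.315 0.077]
top pan [ 0.523 -0.169  0.07 ] 874 (array([ 0.51631636, -0.16921969]), np.float64(0.056974674551610115), 468)
  handle 113 [ 0.4214 -0.1538  0.0749] [ 0.4   -0.161  0.066] [ 0.443 -0.147  0.081]
top jar [0.585 0.076 0.115] 237 (array([0.58981686, 0.07253872]), np.float64(0.029395647708020983), 237)
scene funnel [0.478 0.323 0.07 ] 303 (array([0.47636725, 0.32420738]), np.float64(0.046448833837809414), 256)
scene pan [ 0.523 -0.169  0.07 ] 702 (array([ 0.51467286, -0.17170718]), np.float64(0.05725457336743619), 369)
scene jar [0.585 0.076 0.115] 255 (array([0.58755342, 0.06794046]), np.float64(0.029457739088882964), 249)
```

View pics/j.png

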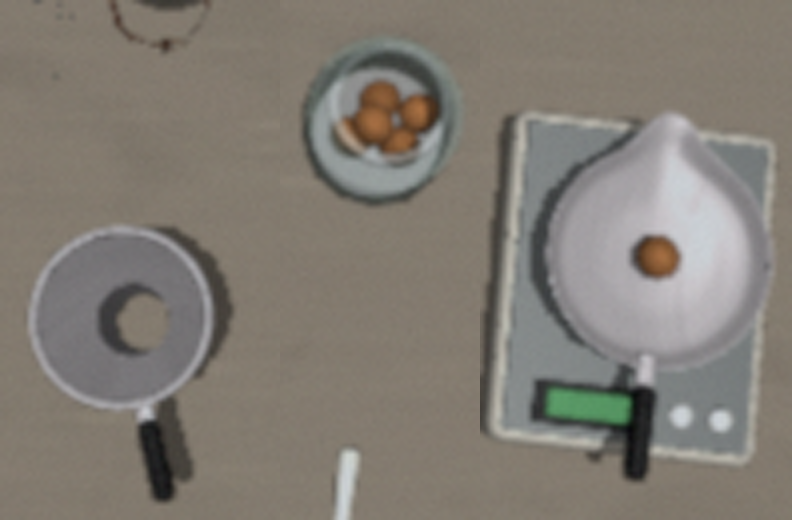

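```bash
python3 - <<'E'
from h import *
f=dict(np.load('top.npz')); g=dict(np.load('scene.npz'))
for n,ff in(('top',f),('scene',g)):
    w=world(ff)
    for name,c,zt in(('funnel',(.478,.326),.072),('pan',(.516,-.1705),.076)):
        b=(ff['pixels'].max(-1)<60)&(np.hypot(w[...,0]-c[0],w[...,1]-c[1])<.13)&(np.hypot(w[...,0]-c[0],w[...,1]-c[1])>.05)&(w[...,2]>.055)&(w[...,2]<.09)
        k,l,s,_=cv2.connectedComponentsWithStats(b.astype(np.uint8)); i=1+s[1:,4].argmax()
        v,u=np.nonzero(l==i); q=w[l==i]
        X=np.array([ray(ff,a,bb,zt)[:2] for a,bb in zip(u,v)])
        for nm,Y in(('ray',X),('dep',q[:,:2])):
            ev,V=np.linalg.eigh(np.cov(Y.T)); d=V[:,1]*np.sign(V[0,1]); print(n,name,nm,len(Y),Y.mean(0).round(4),'yaw',np.degrees(np.arctan2(d[1],d[0])).round(1),'len',np.ptp(Y@d).round(3),'z',np.median(q[:,2]).round(4))
print('funnel ctr ray',ray(f,230.4,269.5,.07),'nutmeg',ray(f,459.25,254.25,.067),'lip',ray(f,463.9,219.5,.063))
for nm,uv,z in(('cin',(314,155),.111),('tin',(387,162),.067),('sage',(172,202),.104)): print(nm,ray(f,*uv,z).round(3))
for a in((520,115),(487,435),(748,463),(775,140)): print(ray(f,415+(a[0]-480)/4,190+a[1]/4,.03).round(4))
E
```

```text
top funnel ray 98 [0.4039 0.307 ] yaw 14.3 len 0.041 z 0.0708
top funnel dep 98 [0.4038 0.3073] yaw 14.5 len 0.041 z 0.0708
top pan ray 130 [ 0.4196 -0.1534] yaw -7.4 len 0.047 z 0.0751
top pan dep 130 [ 0.4196 -0.1538] yaw -7.5 len 0.047 z 0.0751
scene funnel ray 14 [0.3964 0.2957] yaw 12.5 len 0.028 z 0.0665
scene funnel dep 14 [0.3978 0.3002] yaw 7.5 len 0.027 z 0.0665Traceback (most recent call last):
  File "<stdin>", line 7, in <module>
ValueError: attempt to get argmax of an empty sequence
```

Emit:
step_arm(
  rows=[
    [-0.08, -0.05, 0.02, -0.1],
    [-0.2, -0.13, 0.06, -0.23],
    [-0.33, -0.21, 0.11, -0.37],
    [-0.46, -0.3, 0.16, -0.51],
    [-0.58, -0.38, 0.21, -0.65],
    [-0.66, -0.43, 0.24, -0.74],
    [-0.695, -0.445, 0.25, -0.751],
    [-0.695, -0.445, 0.25, -0.751],
    [-0.695, -0.445, 0.25, -0.751],
  ],
  hand=0.0,
  force=50,
)

```text
time: 1.23
position: [0.402, 0.3067, 0.1318]
orientation: [-0.394, 3.116, 0.001]
ft_force: [-0.5, -0.7, -0.4]
gripper_width: 0.502
gripper_force: 0.0
```

```bash
python3 - <<'E'
from h import *
f=dict(np.load('top.npz'))
print('funnel ctr ray',ray(f,230.4,269.5,.07),'nutmeg',ray(f,459.25,254.25,.067),'lip',ray(f,463.9,219.5,.063))
for nm,uv,z in(('cin',(314,155),.111),('tin',(387,162),.067),('sage',(172,202),.104)): print(nm,ray(f,*uv,z).round(3))
for a in((520,115),(487,435),(748,463),(775,140)): print(ray(f,415+(a[0]-480)/4,190+a[1]/4,.03).round(4))
f=grab('top');g=grab('scene')
a=cv2.resize(f['pixels'][220:350,180:310],None,fx=3,fy=3,interpolation=2)
b=cv2.resize(g['pixels'][130:260,180:310],None,fx=3,fy=3,interpolation=2)
cv2.imwrite('pics/k.png',np.hstack([a,b]))
E
```

```text
funnel ctr ray [0.4790892  0.32674544 0.07      ] nutmeg [ 0.51416013 -0.16998214  0.067     ] lip [ 0.59134895 -0.18369269  0.063     ]
cin [0.721 0.147 0.111]
tin [ 0.719 -0.015  0.067]
sage [0.62  0.447 0.104]
[ 0.5978 -0.1059  0.03  ]
[ 0.4167 -0.0837  0.03  ]
[ 0.4016 -0.2296  0.03  ]
[ 0.5841 -0.2511  0.03  ]
```

View pics/k.png

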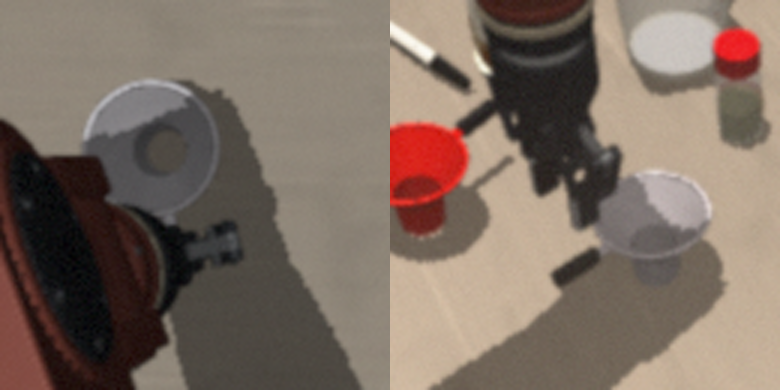

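Emit:
step_arm(
  rows=[
    [0, 0, 0.07, 0],
    [0, 0, 0.14, 0],
    [0, 0, 0.2, 0],
    [0, 0, 0.215, 0],
    [0, 0, 0.215, 0],
  ],
)

```text
time: 1.95
position: [0.4023, 0.3061, 0.0458]
orientation: [-0.394, 3.117, 0.0]
ft_force: [1.1, -0.2, -0.0]
gripper_width: 0.499
gripper_force: 0.0
```

Emit:
step_arm(
  rows=[
    [0, 0, 0, 0],
    [0, 0, 0, 0],
    [0, 0, 0, 0],
    [0, 0, 0, 0],
    [0, 0, 0, 0],
    [0, 0, 0, 0],
  ],
  hand=-1,
  force=50,
)

```text
time: 2.7
position: [0.4027, 0.3057, 0.0456]
orientation: [-0.393, 3.116, 0.0]
ft_force: [-0.8, -0.4, 5.2]
gripper_width: 0.129
gripper_force: 52.0
```

Emit:
step_arm(
  rows=[
    [0, 0, -0.05, 0],
    [0, 0, -0.12, 0],
    [0, 0, -0.2, 0],
    [0, 0, -0.28, 0],
    [0, 0, -0.32, 0],
    [0, 0, -0.33, 0],
    [0, 0, -0.33, 0],
  ],
)

```text
time: 3.58
position: [0.4021, 0.3055, 0.1762]
orientation: [0.393, -3.116, 0.0]
ft_force: [-0.6, -0.8, -0.4]
gripper_width: 0.127
gripper_force: 51.2
```

```bash
python3 - <<'E'
from h import *
f=grab('top');g=grab('scene')
a=cv2.resize(f['pixels'][210:340,180:310],None,fx=3,fy=3,interpolation=2)
b=cv2.resize(g['pixels'][90:220,180:310],None,fx=3,fy=3,interpolation=2)
cv2.imwrite('pics/l.png',np.hstack([a,b]))
E
```

```text
(no output)
```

View pics/l.png

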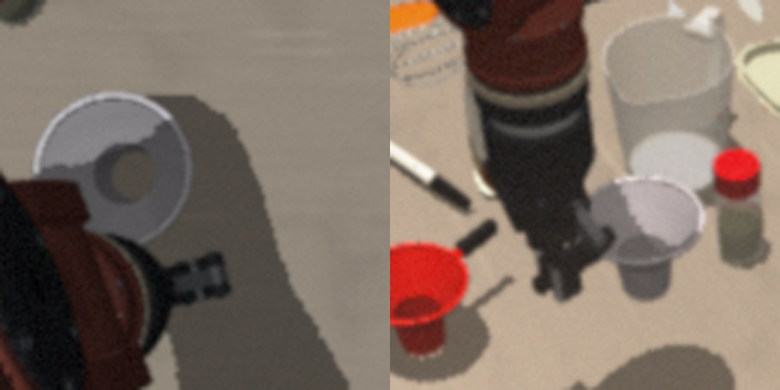

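```bash
python3 - <<'E'
from h import *
for n in('top','scene'):
    f=dict(np.load(n+'.npz')); w=world(f)
    d=np.hypot(w[...,0]-.479,w[...,1]-.3255)
    m=(d<.054)&(w[...,2]>.19)&(w[...,2]<.21)
    P=w[m]; c,r,k=circ(P); e=np.abs(np.hypot(*(P[:,:2]-c).T)-.0465)<.003; Q=P[e]
    s=np.linalg.lstsq(np.c_[Q[:,:2]-c,np.ones(len(Q))],Q[:,2],rcond=None)[0]
    print(n,m.sum(),c.round(4),r.round(4),k,'plane',s.round(4),len(Q))
    d=np.hypot(w[...,0]-.589,w[...,1]-.071); m=(d<.04)&(w[...,2]>.11)&(w[...,2]<.12); print(' jar',circ(w[m]),np.median(w[m][:,2]))
E
```

```text
top 678 [0.4803 0.3259] 0.0438 459 plane [ 0.0149 -0.0174  0.2004] 327
 jar (array([0.59011727, 0.07241684]), np.float64(0.029454362146920782), 215) 0.11517493896840914
scene 329 [0.4763 0.322 ] 0.0461 268 plane [ 0.0027 -0.0367  0.1975] 231
 jar (array([0.58776805, 0.06817494]), np.float64(0.029410953405718383), 179) 0.11322613025500938
```

Emit:
step_arm(
  rows=[
    [-0.005, -0.04, -0.025, 0],
    [-0.02, -0.12, -0.025, 0],
    [-0.04, -0.22, -0.025, 0],
    [-0.055, -0.33, -0.025, 0],
    [-0.07, -0.44, -0.025, 0],
    [-0.09, -0.54, -0.025, 0],
    [-0.1, -0.62, -0.025, 0],
    [-0.11, -0.67, -0.025, 0],
    [-0.111, -0.683, -0.025, 0],
    [-0.111, -0.683, -0.025, 0],
    [-0.111, -0.683, -0.025, 0],
  ],
)

```text
time: 5.05
position: [0.513, 0.0529, 0.1874]
orientation: [-0.395, 3.117, 0.0]
ft_force: [0.9, 0.5, 0.5]
gripper_width: 0.132
gripper_force: 51.3
```

```bash
python3 - <<'E'
from h import *
for n in('top','scene'):
    f=grab(n); w=world(f)
    d=np.hypot(w[...,0]-.589,w[...,1]-.071)
    m=(d<.056)&(w[...,2]>.198)&(w[...,2]<.222)
    P=w[m]; c,r,k=circ(P); e=np.abs(np.hypot(*(P[:,:2]-c).T)-.0465)<.003; Q=P[e]
    print(n,m.sum(),c.round(4),r.round(4),k,np.median(Q[:,2]))
f=dict(np.load('top.npz'));g=dict(np.load('scene.npz'))
a=cv2.resize(f['pixels'][150:300,280:410],None,fx=3,fy=3,interpolation=2)
b=cv2.resize(g['pixels'][160:310,290:420],None,fx=3,fy=3,interpolation=2)
cv2.imwrite('pics/m.png',np.hstack([a,b])); print(env.get_state()['position'])
E
```

```text
top 485 [0.5904 0.0807] 0.0402 266 0.2129123437228675
scene 383 [0.5865 0.0696] 0.0455 276 0.20923940455258494
[0.51308384 0.05285146 0.18734724]
```

View pics/m.png

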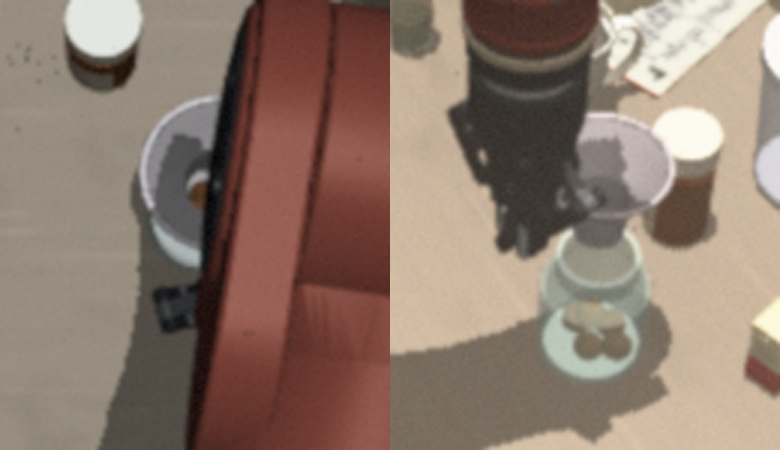

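Emit:
step_arm(
  rows=[
    [0, 0, 0.02, 0],
    [0, 0, 0.05, 0],
    [0, 0, 0.08, 0],
    [0, 0, 0.11, 0],
    [0, 0, 0.135, 0],
    [0, 0, 0.155, 0],
    [0, 0, 0.162, 0],
    [0, 0, 0.162, 0],
  ],
)

```text
time: 6.15
position: [0.5135, 0.0519, 0.1227]
orientation: [-0.393, 3.116, -0.0]
ft_force: [0.5, -1.3, -0.6]
gripper_width: 0.131
gripper_force: 51.3
```

Emit:
step_arm(
  rows=[
    [0, 0, 0.004, 0],
    [0, 0, 0.007, 0],
    [0, 0, 0.009, 0],
    [0, 0, 0.01, 0],
    [0, 0, 0.01, 0],
  ],
)

```text
time: 6.78
position: [0.5141, 0.0518, 0.1197]
orientation: [-0.393, 3.115, -0.001]
ft_force: [-2.1, -1.8, 7.0]
gripper_width: 0.132
gripper_force: 52.5
```

Emit:
step_arm(
  rows=[
    [0, 0, 0, 0],
    [0, 0, 0, 0],
    [0, 0, 0, 0],
    [0, 0, 0, 0],
  ],
  hand=-0.2,
)

```text
time: 7.28
position: [0.5132, 0.0521, 0.1183]
orientation: [0.393, -3.117, -0.0]
ft_force: [0.4, 0.2, 0.5]
gripper_width: 0.396
gripper_force: 0.0
```

Emit:
step_arm(
  rows=[
    [0, 0, -0.05, 0],
    [0, 0, -0.12, 0],
    [0, 0, -0.2, 0],
    [0, 0, -0.25, 0],
    [0, 0, -0.25, 0],
  ],
)

```text
time: 7.9
position: [0.5145, 0.0519, 0.2213]
orientation: [-0.393, 3.113, -0.002]
ft_force: [0.3, -0.3, 0.5]
gripper_width: 0.405
gripper_force: 0.0
```

```bash
python3 - <<'E'
from h import *
for n in('top','scene'):
    f=grab(n); w=world(f)
    d=np.hypot(w[...,0]-.589,w[...,1]-.071)
    m=(d<.056)&(w[...,2]>.132)&(w[...,2]<.154)
    P=w[m]; c,r,k=circ(P); e=np.abs(np.hypot(*(P[:,:2]-c).T)-.0465)<.003; Q=P[e]
    s=np.linalg.lstsq(np.c_[Q[:,:2]-c,np.ones(len(Q))],Q[:,2],rcond=None)[0]
    print(n,m.sum(),c.round(4),r.round(4),k,'plane',s.round(4))
f=dict(np.load('top.npz'));g=dict(np.load('scene.npz'))
a=cv2.resize(f['pixels'][150:300,280:410],None,fx=3,fy=3,interpolation=2)
b=cv2.resize(g['pixels'][160:310,290:420],None,fx=3,fy=3,interpolation=2)
cv2.imwrite('pics/n.png',np.hstack([a,b])); print(env.get_state()['position'])
E
```

```text
top 457 [0.59   0.0758] 0.0418 258 plane [0.0255 0.0624 0.146 ]
scene 405 [0.5865 0.0669] 0.0454 276 plane [ 0.0086 -0.0446  0.1419]
[0.51338152 0.05203339 0.21857726]
```

View pics/n.png

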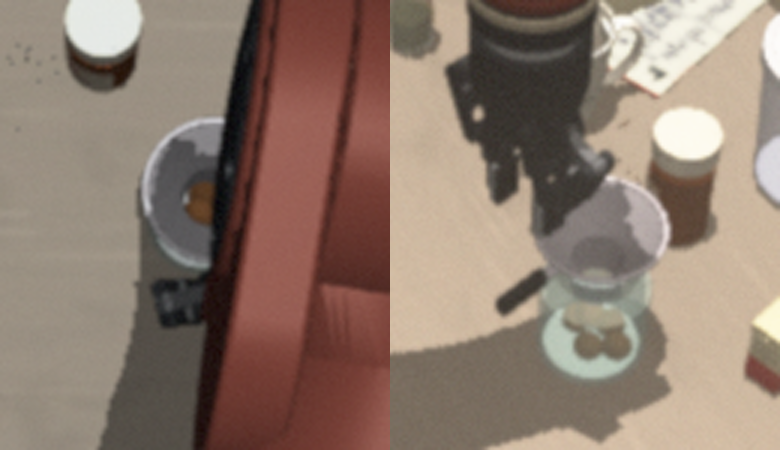

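```bash
python3 - <<'E'
from h import *
for n in('top','scene'):
    f=dict(np.load(n+'.npz')); w=world(f); p=f['pixels'].astype(int)
    d=np.hypot(w[...,0]-.514,w[...,1]+.17)
    m=(d<.03)&(p[...,2]-p[...,0]>50); v,u=np.nonzero(m)
    print(n,m.sum(),u.mean(),v.mean(),ray(f,u.mean(),v.mean(),.065).round(4))
    # pan rim: highest points in the ring
    d=np.hypot(w[...,0]-.514,w[...,1]+.17); q=w[(d>.045)&(d<.07)&(w[...,2]>.066)&(w[...,2]<.076)]
    print(' rim',circ(q))
    b=(p.max(-1)<75)&(abs(w[...,0]-.419)<.035)&(abs(w[...,1]+.157)<.03)&(w[...,2]>.058)
    v,u=np.nonzero(b); q=w[b]; print(' handle',len(q),q.mean(0).round(4) if len(q) else '',[np.percentile(q[:,2],k).round(3) for k in(5,50,95)] if len(q) else '')
    if len(q):
        t=q[q[:,2]>np.percentile(q[:,2],40)]; ev,V=np.linalg.eigh(np.cov(t[:,:2].T)); e=V[:,1]; print('  top part',t.mean(0).round(4),np.degrees(np.arctan(e[1]/e[0])))
f=dict(np.load('scene.npz'));a=cv2.resize(f['pixels'][320:420,320:440],None,fx=6,fy=6,interpolation=2); cv2.imwrite('pics/o.png',a)
E
```

```text
top 0 nan nan [nan nan nan]
 rim (array([0., 0.]), np.float64(0.0), 0)
 handle 0  
scene 95 386.17894736842106 354.87368421052633 [ 0.5132 -0.1711  0.065 ]
 rim (array([ 0.51235184, -0.17217401]), np.float64(0.05940257176847878), 265)
 handle 0  <stdin>:6: RuntimeWarning: Mean of empty slice.
  ret = ret.dtype.type(ret / rcount)
  return _methods._mean(a, axis=axis, dtype=dtype,
```

View pics/o.png

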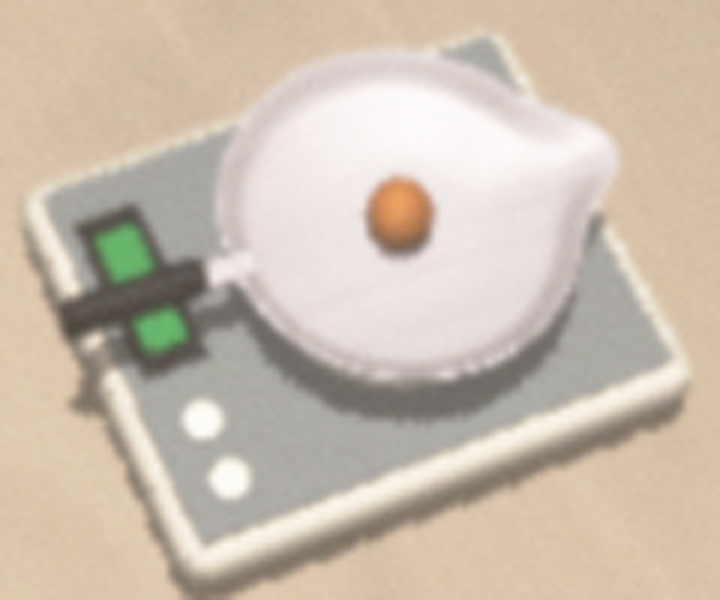

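```bash
python3 - <<'E'
from h import *
f=dict(np.load('scene.npz'))
R=lambda a,b,z:ray(f,320+a/6-.4,320+b/6-.4,z)
a=R(66,318,.068);b=R(203,277,.068);l=R(612,165,.063)
print(a,b,(a+b)/2,np.degrees(np.arctan2(*(b-a)[1::-1])),np.linalg.norm(b-a),'lip',l)
c=np.array([.5132,-.1711]);m=(a+b)[:2]/2
for q in(c-m,l[:2]-c,l[:2]-m): print(np.degrees(np.arctan2(q[1],q[0])),np.hypot(*q))
E
```

```text
[ 0.39483358 -0.1539826   0.068     ] [ 0.44188002 -0.16226109  0.068     ] [ 0.4183568  -0.15812185  0.068     ] -9.979838711791315 0.0477692472629924 lip [ 0.58735038 -0.18918714  0.063     ]
-7.791847056668994 0.09572703171720852
-13.708184244969363 0.0763244599229297
-10.41612443543659 0.171825146952596
```

Emit:
step_arm(
  rows=[
    [0.04, -0.05, 0, 0.06],
    [0.11, -0.13, 0, 0.16],
    [0.18, -0.23, 0, 0.26],
    [0.25, -0.32, 0.03, 0.36],
    [0.31, -0.39, 0.1, 0.45],
    [0.35, -0.435, 0.18, 0.5],
    [0.359, -0.447, 0.24, 0.509],
    [0.359, -0.447, 0.25, 0.509],
    [0.359, -0.447, 0.25, 0.509],
  ],
)

```text
time: 9.12
position: [0.4186, -0.1564, 0.1186]
orientation: [-0.233, -3.133, -0.001]
ft_force: [0.5, -0.6, 0.3]
gripper_width: 0.405
gripper_force: 0.0
```

```bash
python3 - <<'E'
from h import *
for n in('top','scene'):
    f=grab(n); w=world(f)
    d=np.hypot(w[...,0]-.589,w[...,1]-.071)
    m=(d<.056)&(w[...,2]>.132)&(w[...,2]<.154)
    P=w[m]; c,r,k=circ(P); e=np.abs(np.hypot(*(P[:,:2]-c).T)-.0465)<.003; Q=P[e]
    s=np.linalg.lstsq(np.c_[Q[:,:2]-c,np.ones(len(Q))],Q[:,2],rcond=None)[0]
    print(n,m.sum(),c.round(4),r.round(4),k,'plane',s.round(4))
f=dict(np.load('top.npz'));g=dict(np.load('scene.npz'))
a=cv2.resize(f['pixels'][180:330,300:500],None,fx=2,fy=2,interpolation=2)
b=cv2.resize(g['pixels'][250:400,290:440],None,fx=2,fy=2,interpolation=2)
cv2.imwrite('pics/p.png',np.hstack([a,b])); print(env.get_state()['position'],env.get_state()['orientation'],env.get_state()['joints'])
E
```

```text
top 941 [0.5889 0.0721] 0.0443 538 plane [0.009  0.0319 0.1455]
scene 0 [0. 0.] 0.0 0 plane [0. 0. 0.]
[ 0.41922082 -0.15670267  0.11944696] [ 2.31923806e-01  3.13195929e+00 -7.82922073e-04] [-6.51611005e-01 -3.71385515e-01 -5.42625678e-01  1.39839762e+00
  1.60053500e-04 -5.03779312e-01]
  return _methods._mean(a, axis=axis, dtype=dtype,
  ret = ret.dtype.type(ret / rcount)
```

View pics/p.png

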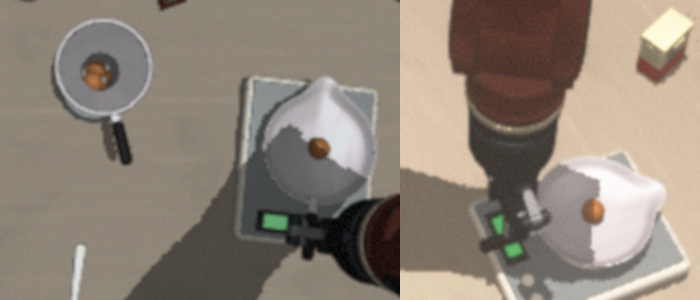

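Emit:
step_arm(
  rows=[
    [0, 0, 0.05, 0],
    [0, 0, 0.11, 0],
    [0, 0, 0.16, 0],
    [0, 0, 0.174, 0],
    [0, 0, 0.174, 0],
    [0, 0, 0.174, 0],
  ],
)

```text
time: 9.98
position: [0.4193, -0.1572, 0.05]
orientation: [0.233, 3.132, -0.001]
ft_force: [0.4, -0.8, -0.2]
gripper_width: 0.4
gripper_force: 0.0
```

Emit:
step_arm(
  rows=[
    [0, 0, 0, 0],
    [0, 0, 0, 0],
    [0, 0, 0, 0],
    [0, 0, 0, 0],
    [0, 0, 0, 0],
  ],
  hand=-1,
  force=100,
)

```text
time: 10.6
position: [0.4188, -0.157, 0.0492]
orientation: [0.233, 3.132, -0.0]
ft_force: [-1.3, 0.5, 5.3]
gripper_width: 0.12
gripper_force: 97.7
```

```bash
python3 - <<'E'
from h import *
from scipy.spatial.transform import Rotation as R
s=env.get_state(); r=R.from_rotvec(s['orientation']).as_matrix(); p=s['position']; print(p,s['ft_force'],s['ft_torque'],s['gripper_width'],'\n',r.round(4))
g=grab('scene');w=world(g);px=g['pixels'].astype(int)
d=np.hypot(w[...,0]-.514,w[...,1]+.17)
m=(d<.03)&(px[...,2]-px[...,0]>50); v,u=np.nonzero(m); print(m.sum(),ray(g,u.mean(),v.mean(),.065))
q=w[(d>.045)&(d<.07)&(w[...,2]>.066)&(w[...,2]<.076)];print(' rim',circ(q))
for C in(np.array([.5137,-.171]),):
    print('C in tool',r.T@(np.r_[C,p[2]]-p))
    yaw0=np.arctan2(r[1,0],r[0,0])
E
```

```text
[ 0.41882472 -0.15696752  0.04916636] [-1.28133918  0.46245109  5.29627144] [ 0.06522462 -0.05503967  0.02198053] 0.1203732528557285 
 [[-9.890e-01  1.482e-01  4.000e-04]
 [ 1.482e-01  9.890e-01 -2.000e-04]
 [-5.000e-04 -2.000e-04 -1.000e+00]]
88 [ 0.51392003 -0.17156266  0.065     ]
 rim (array([ 0.5121563 , -0.17231731]), np.float64(0.059371416010468914), 232)
C in tool [-9.59072073e-02  1.85671373e-04  4.52390573e-05]
```

Emit:
step_arm(
  rows=[
    [-0.0003, -0.0126, 0, -0.0667],
    [-0.0018, -0.0293, 0, -0.1556],
    [-0.0044, -0.0458, 0, -0.2444],
    [-0.0093, -0.0662, 0, -0.3556],
    [-0.0159, -0.086, 0, -0.4667],
    [-0.0243, -0.1052, 0, -0.5778],
    [-0.0343, -0.1236, 0, -0.6889],
    [-0.0458, -0.1411, 0, -0.8],
    [-0.0562, -0.1543, 0, -0.8889],
    [-0.0645, -0.1637, 0, -0.9556],
    [-0.0703, -0.1697, 0, -1],
    [-0.0703, -0.1697, 0, -1],
    [-0.0703, -0.1697, 0, -1],
  ],
)

```text
time: 12.28
position: [0.4362, -0.2276, 0.0488]
orientation: [0.984, -2.983, -0.002]
ft_force: [-2.5, 2.0, 6.8]
gripper_width: 0.118
gripper_force: 98.3
```

```bash
python3 - <<'E'
from h import *
from scipy.spatial.transform import Rotation as R
s=env.get_state(); r=R.from_rotvec(s['orientation']).as_matrix(); p=s['position']; print(p,s['ft_force'],s['ft_torque'],s['gripper_width'],np.degrees(np.arctan2(r[1,0],r[0,0])))
g=grab('scene');w=world(g);px=g['pixels'].astype(int)
d=np.hypot(w[...,0]-.514,w[...,1]+.17)
m=(d<.03)&(px[...,2]-px[...,0]>50); v,u=np.nonzero(m); print(m.sum(),ray(g,u.mean(),v.mean(),.065))
q=w[(d>.045)&(d<.07)&(w[...,2]>.066)&(w[...,2]<.076)];print(' rim',circ(q))
print('C in tool',r.T@(np.r_[.5137,-.171,p[2]]-p))
E
```

```text
[ 0.43616497 -0.22762266  0.04884487] [-2.5258586   1.99133454  6.83570861] [0.75639187 0.22367708 0.26104557] 0.11758215161505582 -143.49482123554594
0 [nan nan nan]
 rim (array([ 0.5117281 , -0.17255713]), np.float64(0.05768669017334444), 88)
C in tool [-9.60074551e-02 -6.11799635e-04  3.04027573e-05]<stdin>:6: RuntimeWarning: Mean of empty slice.
  ret = ret.dtype.type(ret / rcount)
```

Emit:
step_arm(
  rows=[
    [-0.0003, -0.0126, 0, -0.0667],
    [-0.0018, -0.0293, 0, -0.1556],
    [-0.0044, -0.0458, 0, -0.2444],
    [-0.0093, -0.0662, 0, -0.3556],
    [-0.0159, -0.086, 0, -0.4667],
    [-0.0243, -0.1052, 0, -0.5778],
    [-0.0343, -0.1236, 0, -0.6889],
    [-0.0458, -0.1411, 0, -0.8],
    [-0.0562, -0.1543, 0, -0.8889],
    [-0.0645, -0.1637, 0, -0.9556],
    [-0.0703, -0.1697, 0, -1],
    [-0.0703, -0.1697, 0, -1],
    [-0.0703, -0.1697, 0, -1],
    [-0.0703, -0.1697, 0, -1],
    [-0.0703, -0.1697, 0, -1],
  ],
)

```text
time: 14.2
position: [0.4989, -0.266, 0.0489]
orientation: [2.05, -2.38, -0.001]
ft_force: [-4.1, -0.5, 6.6]
gripper_width: 0.121
gripper_force: 98.2
```

```bash
python3 - <<'E'
from h import *
from scipy.spatial.transform import Rotation as R
s=env.get_state(); r=R.from_rotvec(s['orientation']).as_matrix(); p=s['position']; print(p,s['ft_force'],s['ft_torque'],s['gripper_width'],np.degrees(np.arctan2(r[1,0],r[0,0])))
print('C in tool',r.T@(np.r_[.5137,-.171,p[2]]-p))
g=grab('top');f=grab('scene')
w=world(g); d=np.hypot(w[...,0]-.514,w[...,1]+.17);px=g['pixels'].astype(int);m=(d<.03)&(px[...,2]-px[...,0]>50); v,u=np.nonzero(m); print(m.sum(),ray(g,u.mean(),v.mean(),.065))
a=cv2.resize(g['pixels'][180:330,320:520],None,fx=2,fy=2,interpolation=2)
b=cv2.resize(f['pixels'][290:440,300:450],None,fx=2,fy=2,interpolation=2)
cv2.imwrite('pics/q.png',np.hstack([a,b]))
E
```

```text
[ 0.49892718 -0.26595937  0.04890241] [-4.11186717 -0.53598382  6.59381621] [0.37475975 0.69719996 0.27473653] 0.12134464964404591 -98.51377199566889
C in tool [-9.61000204e-02 -5.51570454e-04  6.13066029e-06]
35 [ 0.5157347  -0.17042899  0.065     ]
```

View pics/q.png

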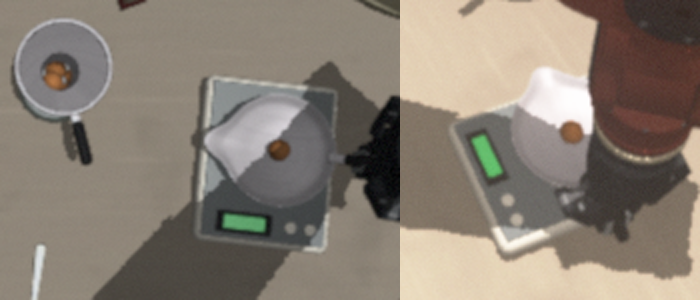

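Emit:
step_arm(
  rows=[
    [0, 0, -0.003, 0],
    [0, 0, -0.008, 0],
    [0, 0, -0.016, 0],
    [0, 0, -0.026, 0],
    [0, 0, -0.037, 0],
    [0, 0, -0.046, 0],
    [0, 0, -0.05, 0],
    [0, 0, -0.05, 0],
    [0, 0, -0.05, 0],
  ],
)

```text
time: 15.42
position: [0.4993, -0.2659, 0.0687]
orientation: [-2.05, 2.38, 0.0]
ft_force: [-0.2, 0.1, -1.7]
gripper_width: 0.117
gripper_force: 97.7
```

```bash
cat >> h.py <<'E'
def pan(C,zr,zn):
    for n in('top','scene'):
        g=grab(n); w=world(g); px=g['pixels'].astype(int); d=np.hypot(w[...,0]-C[0],w[...,1]-C[1])
        m=(d<.03)&(px[...,2]-px[...,0]>45)&(w[...,2]>zn-.03); v,u=np.nonzero(m)
        if m.sum(): print(n,'nut',m.sum(),ray(g,u.mean(),v.mean(),zn).round(4))
        k=(d>.05)&(d<.066)&(abs(w[...,2]-zr)<.014); Q=w[k]
        if k.sum()>20:
            c,r,nn=circ(Q); s=np.linalg.lstsq(np.c_[Q[:,:2]-C,np.ones(len(Q))],Q[:,2],rcond=None)[0]; print(' rim',c.round(4),r.round(4),nn,'plane',s.round(4))
E
python3 - <<'E'
from h import *
s=env.get_state();print(s['position'],s['ft_force'],s['ft_torque'])
pan((.514,-.171),.089,.085)
E
```

```text
[ 0.49929211 -0.26588966  0.06871058] [-0.20072608  0.06139531 -1.70841082] [-0.1948101   0.02455576  0.00266644]
top nut 55 [ 0.5158 -0.1699  0.085 ]
 rim [ 0.5138 -0.1695] 0.0566 642 plane [-0.0012 -0.0341  0.0833]
scene nut 94 [ 0.5118 -0.1726  0.085 ]
 rim [ 0.5118 -0.169 ] 0.0558 307 plane [-0.0215 -0.0101  0.0811]
```

Emit:
step_arm(
  rows=[
    [0, 0, -0.007, 0],
    [0, 0, -0.027, 0],
    [0, 0, -0.058, 0],
    [0, 0, -0.097, 0],
    [0, 0, -0.14, 0],
    [0, 0, -0.183, 0],
    [0, 0, -0.222, 0],
    [0, 0, -0.253, 0],
    [0, 0, -0.273, 0],
    [0, 0, -0.28, 0],
    [0, 0, -0.28, 0],
    [0, 0, -0.28, 0],
  ],
)

```text
time: 17.02
position: [0.4991, -0.2658, 0.1802]
orientation: [2.05, -2.38, -0.002]
ft_force: [-0.5, -0.6, -1.7]
gripper_width: 0.124
gripper_force: 97.7
```

Emit:
step_arm(
  rows=[
    [-0.003, -0.001, 0, 0],
    [-0.013, -0.003, 0, 0],
    [-0.029, -0.006, 0, 0],
    [-0.05, -0.011, 0, 0],
    [-0.076, -0.017, 0, 0],
    [-0.107, -0.024, 0, 0],
    [-0.14, -0.031, 0, 0],
    [-0.176, -0.039, 0, 0],
    [-0.2135, -0.0475, 0, 0],
    [-0.2506, -0.056, 0, 0],
    [-0.2865, -0.064, 0, 0],
    [-0.32, -0.071, 0, 0],
    [-0.351, -0.078, 0, 0],
    [-0.377, -0.084, 0, 0],
    [-0.398, -0.089, 0, 0],
    [-0.414, -0.092, 0, 0],
    [-0.424, -0.094, 0, 0],
    [-0.427, -0.095, 0, 0],
    [-0.427, -0.095, 0, 0],
    [-0.427, -0.095, 0, 0],
  ],
)

```text
time: 19.52
position: [0.5622, -0.1029, 0.1809]
orientation: [-2.05, 2.381, 0.0]
ft_force: [-1.3, 0.5, -2.0]
gripper_width: 0.121
gripper_force: 97.7
```

```bash
python3 - <<'E'
from h import *
from scipy.spatial.transform import Rotation as R
s=env.get_state();p=s['position'];x=R.from_rotvec(s['orientation']).as_matrix()[:,0];print(p,s['ft_force'],'lip',p-.174*x)
C=(p-.096*x)[:2]; print('C',C); dz=p[2]-.0489; pan(C,.069+dz,.065+dz)
for n in('top','scene'):
    w=world(dict(np.load(n+'.npz'))); d=np.hypot(w[...,0]-.589,w[...,1]-.071); m=(d<.056)&(w[...,2]>.136)&(w[...,2]<.15); print(n,m.sum(),circ(w[m]))
    m=(np.hypot(*(w[...,:2]-np.array(C)).transpose(2,0,1))<.1)&(w[...,2]>.065+dz-.03); Q=w[m]; t=-(Q[:,:2]-C)@x[:2]; print(' lip end',Q[t>t.max()-.004].mean(0).round(4),t.max().round(4))
E
```

```text
[ 0.5621876  -0.10292674  0.18088744] [-1.25302237  0.45861154 -1.96559345] lip [0.58801839 0.06914525 0.18089308]
C [ 0.57643907 -0.00799047]
top nut 89 [ 0.5774 -0.0074  0.197 ]
 rim [ 0.5766 -0.0066] 0.0566 801 plane [-0.0039 -0.0365  0.1957]
scene nut 100 [ 0.5746 -0.0092  0.197 ]
 rim [ 0.5751 -0.006 ] 0.0557 229 plane [-0.0135 -0.0235  0.194 ]
top 532 (array([0.5890165 , 0.07171222]), np.float64(0.04519531434625604), 390)
 lip end [0.5879 0.0713 0.1935] 0.0823
scene 218 (array([0.58881718, 0.06609931]), np.float64(0.047999260205335424), 185)
 lip end [0.5882 0.0705 0.1902] 0.0812
```

Emit:
step_arm(
  rows=[
    [0, 0, 0, 0],
    [0, 0, 0, 0],
    [0, 0, 0, 0],
    [0, 0, 0, 0],
  ],
)

```text
time: 20.12
position: [0.5623, -0.1027, 0.1809]
orientation: [-2.05, 2.38, 0.0]
ft_force: [-0.4, 0.1, -0.8]
gripper_width: 0.122
gripper_force: 97.7
```

```bash
python3 -c "
from bench import env
print(env.hand_in())"
```

```text
the job is handed in; nothing more can be done
None
```

I handed the job in at about 20 s: the funnel is seated in the jar and released, and the arm holds the unlocked pan about 2° off level, nutmeg centred, lip about 45 mm above the funnel and within about 4 mm of its middle by my own camera measurements; no verdict was returned.

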